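# Hang the belt guard on the rail and hold the belt tensioner back

### The arm

A 7-joint arm with a two-finger parallel gripper is mounted at the origin on the work surface. World frame = base frame: x ahead of the robot, y to its left, z up, the work surface at z = 0. Lengths are in m, angles in rad, forces in N, time in s.
With the tool pointing down it reaches from about 0.35 to 0.9 m from the base axis. Payload 8.1 kg.
Tool frame: the origin (TCP) lies midway between the tips of the shut fingers; the grasp point (between the pads) lies arm.grasp_offset behind it (arm.grasp_offset is the distance from the TCP to the grasp point, in m); z points along the fingers, y is the line along which they close (so a half turn about z gives the same grasp; the last joint's range is limited). The gripper opens to 92 mm and grips with 3 to 60 N. Pads are 19 mm wide; open, the fingers measure 130 mm over their backs; the gripper's body (75 mm by 190 mm) begins 47 mm behind the grasp point.
Start: joints at [1.133, 0.434, 0.025, 1.573, -0.012, 1.134, -0.075], TCP at [0.205, -0.59, 0.227] pointing down, gripper open.
Joint ranges: [-2.62, 2.62], [-0.44, 2.09], [-1.27, 1.32], [0.08, 2.57], [-1.32, 4.46], [0.12, 2], [-2.74, 2.74]. Speed limits (rad/s): [2.22, 2.22, 3.01, 3.01, 3.14, 3.14, 3.14].

### API

Orientations are given as a rotation vector (axis times angle).
In Python, from cell import observe, imaging, arm gives the robot as it stands.
- The arm moves only by the tool apply_moves, never from a script. Its argument "commands" is a list of rows, each a list of 5 numbers: the opening in per cent of the stroke, from 0 (shut) to 100 (fully open), then the shift along the world's x, y, z in units of 0.06 m (1.0 is 0.06 m), then the turn about the world's z in units of 0.5 rad (1.0 is 0.5 rad). A call has 1 to 12 rows; each row shifts and turns the commanded pose from where the row before left it; what a row does not reach is not made up. A row lasts 1/8 s, in which the tool goes at most 62.5 mm and 10.7 degrees, less where a joint would pass 70% of its speed; a pose out of reach is approached as far as the arm can. A call with a number of a shift or a turn outside -1 to 1 is refused whole. A call with a gripper value outside its range is refused whole. The fingers move at their own pace and stop on an object; "newtons" is the grip in N (left out, the last holds). Time passes only in rows, so rows that do not move let the fingers close. It gives the time, the measured TCP pose, the force, the opening and the grip force at its end, in the units of the state.
- observe(): the state, without advancing time (a new reading comes with each control period).
- imaging.get_image(name): name is "scene" or "top"; returns (picture, depth): 420x560x3 uint8, red, green, blue; 420x560 float32, m along the optical axis (not along the pixel's ray), 0 where there is no reading.
- imaging.camera_params(name): a dict with "camera_matrix" (3x3 intrinsics, pixels), "dist" ([k1, k2, p1, p2, k3] as OpenCV has them; the pictures are not rectified), "origin" and "rotation" of the camera in the world. Camera axes: x right, y up, looking along -z (the intrinsics and any distortion apply to the point x, -y, -z); pixel columns grow to the right and rows downward; lengths in m; the calibration is good to about 2 mm. A picture is of the moment at which its call begins. camera_params takes no time and is no camera call.
- arm.sign_off(): hands the job in; it is judged then, once.
The state is a dict: "clock": time; "joints": joint angles; "dq": joint speeds; "joint_efforts": joint torques, N m; "position": TCP position; "ee_rot": TCP orientation; "force": force on the tool from outside, world axes, zero at the start; "ft_torque": the same for the moment, N m; "width": opening from 0.0 (shut) to 1.0 (fully open); "gripper_force": force on a finger pad.
Only numpy, scipy, OpenCV 4.12 (cv2) and the standard library are available. Lean on these libraries where they do the work, as an engineer would, in place of code of your own. Each camera call takes 0.05 s, during which the arm holds its last target. There are 200 camera calls.

### The job

A new belt is about to be fitted to the small bench drive. First hang the loose sheet-steel belt guard over the bar of the rail stand, between its two posts, so that it straddles the bar and hangs there by itself; then push the drive's sprung tensioner arm back by its upright lug, past its click and well on towards its stop, and finish while still holding it back there, because it springs home if let go. Leave the other things on the bench where they are.

Things in the scene. Friction and masses are not known exactly. Their poses are not given: they have to be found in the camera images.
- guard_center (a point): Centre of the loose belt guard, an inverted steel channel open below and at both ends (alike): 80 mm long (own y), 44 mm wide outside, 36 inside (own x), 70 mm tall, this point 35 mm above its lower edges, on which it stands at the start. Upright side walls 4 mm thick, 60 mm tall, a low ridged roof above. Hung on the bar, this point is about 23 mm below the bar's axis.
- guard: The same loose guard; origin at the centre of its underside. About 0.18 kg, may vary by a third.
- rail_mid (a point): Middle of the bar of the rail stand: a level round steel bar 14 mm in diameter, axis 170 mm above the bench, along its own y, on two 12 mm posts 100 mm either side of this point, which end at the bar. Base plate 75 x 230 x 10 mm. The stand may be on the left or the right of the bench.
- rail: The rail stand, fixed to the bench; origin under the bar's middle, y along the bar.
- drive: Bench belt drive, fixed, on the other side of the bench from the rail stand: a green base plate 12 mm thick (x -50 to 120 mm, y -110 to 130 mm from this origin, on the bench), with two grooved aluminium pulleys at its +x side (tops at 75 mm, hubs 83 mm), a pawl block and the tensioner arm.
- tensioner_pivot (a point): Point on the upright pivot axis of the tensioner arm, 48 mm above the bench; axes as the drive's.
- tensioner_lug (a point): Centre (78 mm up) of the upright lug at the tensioner arm's free end, moving with it: steel plate 8 mm thick (own x), 34 mm wide (own y, along the arm), from 50 to 106 mm above the bench, 115 mm from the pivot axis in its own -y. Push its -x face towards its own +x. Arm bar under it: 22 mm wide, top at 53 mm. Black idler pulley on the arm 55 mm from the pivot: 42 mm across, top at 75 mm.
- tensioner (a joint): Arm angle: 0 at rest, 0.62 at the back stop, counter-clockwise from above. At 0 the arm, pivot to lug, points along the drive's -y turned 0.3 rad towards its -x; at 0.3 along -y. Its spring asks 4 N at the lug at rest, 9 N at the stop. A pawl tooth adds 1 to 3 N from 0.2 to 0.3, then clicks over and eases by as much up to 0.4. It does not catch: let go, the arm springs back to 0.
- tin: Bystander: round tin, 72 mm in diameter, 100 mm tall; origin under its centre.
- spare_pulley: Bystander: loose aluminium pulley, 60 mm in diameter, 26 mm tall, lying flat.
- hammer: Bystander: hammer lying near the robot.
- wrench: Bystander: open wrench lying near the robot.
- heel_block: Bystander: black D-shaped heel block, 66 x 64 x 24 mm.
- heel_lift: Bystander: thin black D-shaped heel lift, 52 x 52 x 12 mm.
- collar: Bystander: small steel collar, 32 mm in diameter, 14 mm tall, lying on the drive's base plate between the two pulleys.
Mind the look-alikes: they are no part of the job. Leave any blue or brown look-alike of the guard alone.

How it is judged:
On the way, in this order (a step that is already met when the one before it is completed fails the run):
1. the guard hangs on the bar, let go and at rest (x of guard_center in the frame of rail_mid between -0.015 and 0.015 m and y of guard_center in the frame of rail_mid between -0.057 and 0.057 m and z of guard_center in the frame of rail_mid between -0.035 and -0.012 m and angle between guard_center's own z axis and vertical below 0.35 rad and contact force between guard and rail above 0.5 N and contact force between each of the fingers, the arm and guard below 0.1 N and linear speed of guard below 0.05 m/s), for 0.2 s.
2. the tensioner arm is pushed back past its click (value of joint tensioner above 0.42 rad), for 0.2 s.
At the end, for the whole second after the job is handed in: Guard untouched and at rest astride the bar between the posts: centre within 15 mm of the axis sideways, 12-35 mm below it, within 57 mm of the bar's middle, tilt under 0.35 rad. The robot still presses the tensioner arm with over 3 N, holding it beyond 0.42 rad (all of step 1 and value of joint tensioner above 0.42 rad and velocity of joint tensioner between -0.1 and 0.1 rad/s and contact force between any of the fingers, the arm and tensioner above 3 N); the arm keeps its last pose, push and grip.
It fails at once if a bystander is moved by more than 40 mm (distance of any of tin, spare_pulley, hammer, wrench, heel_block, heel_lift, collar from where it was at the start of the episode above 0.04 m).
It also fails if it takes over 58 s, if anything falls off the work surface, if the arm or the gripper's body presses on something with over 40 N, if the wrist force passes 120 N, or if a joint passes its speed limit or range.

## Working session

There is one attempt and no reset: what is moved stays moved. The work goes in short steps, Python scripts to look and compute and a tool call to move; the robot and the scene stay as the last step left them, time stands still between calls to the robot, and variables do not carry over. Pictures are saved under pics/ and viewed, at most 10 in all, crops included, and the job is handed in when it is done.

Besides the shell and the picture viewer there is one more tool, called after "Request:" as name([rows], argument=value, ...), one row to a line, values as JSON. apply_moves: Moves the arm, as the interface text tells. Its arguments: {"type":"object","properties":{"commands":{"type":"array"},"newtons":{"type":"number"}},"required":["commands"]}

```bash
ls; mkdir -p pics; cat > h.py <<'E'
import numpy as np, cv2
from cell import observe, imaging, arm
def shot(n):
    p,d=imaging.get_image(n); return p,d
def pts(name,d,uv):
    c=imaging.camera_params(name);K=np.array(c["camera_matrix"]);D=np.array(c["dist"])
    R=np.array(c["rotation"]);o=np.array(c["origin"])
    uv=np.asarray(uv,float).reshape(-1,1,2)
    n=cv2.undistortPoints(uv,K,D).reshape(-1,2)
    ray=np.c_[n[:,0],-n[:,1],-np.ones(len(n))]@R.T
    return o,ray
def cloud(name,d,uv):
    o,r=pts(name,d,uv);uv=np.asarray(uv,int).reshape(-1,2)
    return o+r*d[uv[:,1],uv[:,0]][:,None]
def plane(name,uv,z):
    o,r=pts(name,None,uv);return o+r*((z-o[2])/r[:,2])[:,None]
def allxyz(name,d):
    v,u=np.mgrid[:d.shape[0],:d.shape[1]]
    P=cloud(name,d,np.c_[u.ravel(),v.ravel()]).reshape(d.shape+(3,));P[d==0]=np.nan;return P
E
python3 - <<'E'
from h import *
for n in("scene","top"):
    p,d=shot(n);np.savez(f"{n}0.npz",p=p,d=d);cv2.imwrite(f"pics/{n}0.png",p[...,::-1]);c=imaging.camera_params(n);print(n,c["origin"],np.round(c["rotation"],2).tolist(),(d==0).mean())
s=observe();print(s["position"],s["ee_rot"],s["force"],arm.grasp_offset)
E
```

```text
pics
scene [1.16149737 0.15849569 1.07739494] [0.4, 0.55, 1.76] 0.0038903061224489794
top [3.65539018e-01 3.43162839e-04 1.11545514e+00] [0.12, -0.16, -1.57] 0.003915816326530612
[ 0.20519461 -0.58989299  0.22607343] [-3.09642796e+00 -5.23150990e-01  5.08788685e-04] [ 0.3532368   0.36329329 -0.5192478 ] 0.0188
```

View pics/scene0.png

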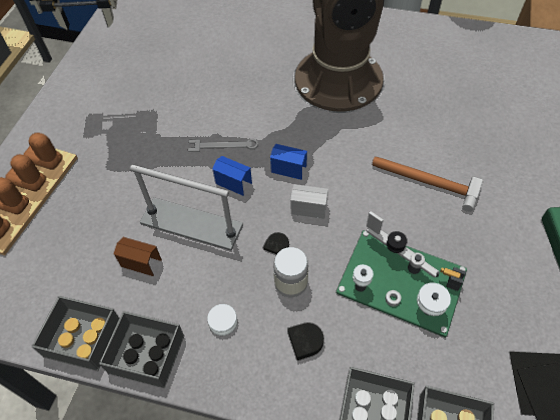

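View pics/top0.png

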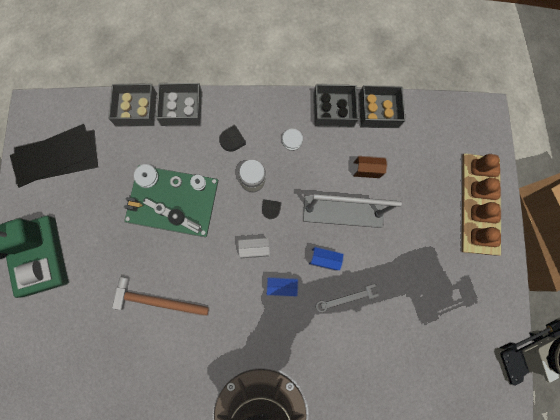

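The steel guard is the light grey channel at scene (309,200) / top (253,246). Its look-alikes are blue at scene (232,175) and (289,160), and brown at (137,255). The rail is on the right (-y) and the drive on the left (+y).

```bash
sed -i 's/R=np.array(c\["rotation"\])/R=cv2.Rodrigues(np.array(c["rotation"],float))[0]/' h.py
python3 - <<'E'
from h import *
S={n:np.load(f"{n}0.npz") for n in("scene","top")}
for n in S:
    P=allxyz(n,S[n]["d"]);np.save(n+"P.npy",P)
    p=S[n]["p"]
    print(n,"bench z",np.nanmedian(P[...,2]))
    boxes={"guard":(278,180,335,222),"rail":(125,155,250,250),"lug":(360,205,390,240),"drive":(335,205,470,335)} if n=="scene" else {"guard":(232,228,275,264),"rail":(295,185,408,232),"lug":(185,205,215,245),"drive":(120,160,222,240)}
    for k,(a,b,c,e) in boxes.items():
        Q=P[b:e,a:c].reshape(-1,3)
        lo={"guard":.05,"rail":.145,"lug":.085,"drive":.045}[k]
        m=Q[:,2]>lo; m&=Q[:,2]<.2
        if k=="drive":continue
        q=Q[m]
        if len(q)<5: print(k,len(q));continue
        r=cv2.minAreaRect((q[:,:2]*1000).astype(np.float32))
        mu=np.median(q,0);w,v=np.linalg.eigh(np.cov((q-q.mean(0))[:,:2].T))
        print(k,len(q),"rect",np.round(r[0],1),np.round(r[1],1),round(r[2],1),"zmax",np.percentile(q[:,2],98).round(3),"axis deg",np.degrees(np.arctan2(v[1,1],v[0,1])).round(1))
    hsv=cv2.cvtColor(p,cv2.COLOR_RGB2HSV)
    g=(hsv[...,0]>55)&(hsv[...,0]<90)&(hsv[...,1]>90)
    a,b,c,e=boxes["drive"];gm=np.zeros_like(g);gm[b:e,a:c]=g[b:e,a:c]
    v,u=np.nonzero(gm);q=plane(n,np.c_[u,v],.012)
    r=cv2.minAreaRect((q[:,:2]*1000).astype(np.float32));print("base",r,np.round(cv2.boxPoints(r)).tolist())
p=S["scene"]["p"]
a=cv2.resize(p[130:230,200:340],None,fx=4,fy=4,interpolation=2);b=cv2.resize(p[200:300,350:475],None,fx=4,fy=4)
cv2.imwrite("pics/crop.png",np.vstack([cv2.resize(a,(400,286)),cv2.resize(b,(400,300))])[...,::-1])
E
```

```text
scene bench z 0.001821179104050774
guard 654 rect [448.5  16.5] [48.7 80.4] 5.5 zmax 0.074 axis deg 94.8
rail 744 rect [ 556.6 -239.4] [220.8  16.4] 85.6 zmax 0.181 axis deg 85.5
lug 132 rect [502.7 172. ] [34.2 10.1] 59.0 zmax 0.11 axis deg 63.5
base ((588.1312255859375, 253.60891723632812), (237.54635620117188, 169.62278747558594), 80.00472259521484) [[484.0, 151.0], [651.0, 122.0], [692.0, 356.0], [525.0, 385.0]]
top bench z -0.0013596365555228473
guard 519 rect [448.  17.] [45.9 80.2] 4.3 zmax 0.071 axis deg 94.3
rail 506 rect [ 555.3 -239.1] [219.6  15. ] 85.5 zmax 0.179 axis deg 85.4
lug 48 rect [500.6 173.2] [34.9  7.6] 64.4 zmax 0.108 axis deg 63.6
base ((583.9419555664062, 252.1513214111328), (231.31883239746094, 160.56214904785156), 79.86182403564453) [[485.0, 152.0], [643.0, 124.0], [683.0, 352.0], [525.0, 380.0]]
```

View pics/crop.png

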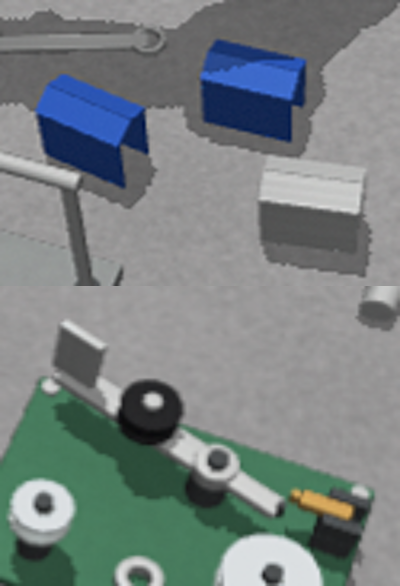

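The crop confirms it: the light-grey channel is the steel guard and the others are blue. I'm moving above it now.

Request:
apply_moves([
  [75, 0.34, 0.84, 0, 0.22],
  [75, 0.34, 0.84, 0, 0.22],
  [75, 0.34, 0.84, 0, 0.22],
  [75, 0.34, 0.84, 0, 0.22],
  [75, 0.34, 0.84, 0, 0.22],
  [75, 0.34, 0.84, 0, 0.22],
  [75, 0.34, 0.84, 0, 0.22],
  [75, 0.34, 0.84, 0, 0.22],
  [75, 0.34, 0.84, 0, 0.22],
  [75, 0.34, 0.84, 0, 0.22],
  [75, 0.34, 0.84, 0, 0.22],
  [75, 0.34, 0.84, 0, 0.22],
])

```text
clock: 1.6
position: [0.4504, 0.016, 0.2267]
ee_rot: [2.122, 2.316, -0.0]
force: [0.6, -1.7, 0.5]
width: 0.75
gripper_force: 0.0
```

```bash
cat >> h.py <<'E'
def st():
    s=observe();R=cv2.Rodrigues(np.array(s["ee_rot"],float))[0]
    print("t",round(s["clock"],2),"pos",np.round(s["position"],4),"ytool deg",np.degrees(np.arctan2(R[1,1],R[0,1])).round(1),"tilt",np.round(R[:,2],3),"F",np.round(s["force"],1),"w",np.round(s["width"],3),"gf",np.round(s["gripper_force"],1));return s
E
python3 - <<'E'
from h import *
s=st();print(np.round(s["joints"],2))
P=np.load("topP.npy")
for k,(a,b,c,e) in {"blue1":(262,272,302,300),"tin":(236,158,268,190),"blue2":(306,244,348,272)}.items():
    q=P[b:e,a:c].reshape(-1,3);q=q[(q[:,2]>.02)];print(k,np.nanmin(q,0).round(3),np.nanmax(q,0).round(3))
E
```

```text
t 1.6 pos [0.4504 0.016  0.2267] ytool deg 5.0 tilt [ 0. -0. -1.] F [ 0.6 -1.7  0.5] w 0.75 gf 0.0
[ 0.37  0.21 -0.61  1.94  0.14  1.03 -0.21]
blue1 [ 0.323 -0.098  0.021] [ 0.367 -0.019  0.073]
tin [ 0.61  -0.014  0.02 ] [0.678 0.057 0.106]
blue2 [ 0.39 -0.22  0.02] [ 0.448 -0.136  0.074]
```

Request:
apply_moves([
  [75, -0.03, 0, -0.7, 0],
  [75, 0, 0, -0.8, 0],
  [75, 0, 0, -0.8, 0],
  [75, 0, 0, -0.6, 0],
  [75, 0, 0, -0.3, 0],
  [75, 0, 0, -0.14, 0],
  [75, 0, 0, 0, 0],
  [20, 0, 0, 0, 0],
  [20, 0, 0, 0, 0],
  [20, 0, 0, 0, 0],
  [20, 0, 0, 0, 0],
], newtons=25)

```text
clock: 2.98
position: [0.4488, 0.0144, 0.0268]
ee_rot: [2.126, 2.312, 0.001]
force: [-1.2, -0.3, 5.9]
width: 0.477
gripper_force: 25.0
```

Request:
apply_moves([
  [20, 0, 0, 0.3, 0],
  [20, 0, 0, 0.6, 0],
  [20, 0, 0, 0.8, 0],
  [20, 0, 0, 0.8, 0],
  [20, 0, 0, 0.6, 0],
  [20, 0, 0, 0.3, 0],
  [20, 0.25, -0.6, 0, -0.05],
  [20, 0.35, -0.85, 0, -0.07],
  [20, 0.35, -0.85, 0, -0.07],
  [20, 0.35, -0.85, 0, -0.07],
  [20, 0.3, -0.7, 0, -0.05],
  [20, 0.18, -0.37, 0, -0.03],
])

```text
clock: 4.47
position: [0.5548, -0.2417, 0.2294]
ee_rot: [-2.318, -2.119, 0.002]
force: [-1.3, 0.8, -2.2]
width: 0.478
gripper_force: 25.0
```

```bash
python3 - <<'E'
from h import *
s=st()
o=[]
for n in("scene","top"):
    p,d=shot(n);o.append(p)
    P=allxyz(n,d)
    import numpy as np
    c=s["position"]
    q=P.reshape(-1,3);m=(np.linalg.norm(q[:,:2]-[0.556,-.239],axis=1)<.15)&(q[:,2]>.15)&(q[:,2]<.19)
    q=q[m]; b=q[np.abs(q[:,1]+.239)>.05]; print(n,"bar pts",len(b), np.polyfit(b[:,1]+.239,b[:,0],1) if len(b)>5 else None)
a=cv2.resize(o[0][90:270,80:300],None,fx=2.5,fy=2.5);cv2.imwrite("pics/c2.png",a[...,::-1])
E
```

```text
t 4.47 pos [ 0.5548 -0.2417  0.2294] ytool deg -5.1 tilt [-0.002 -0.    -1.   ] F [-1.3  0.8 -2.2] w 0.478 gf 25.0
scene bar pts 247 [0.06932442 0.55898662]
top bar pts 151 [0.10366552 0.55194161]
```

View pics/c2.png

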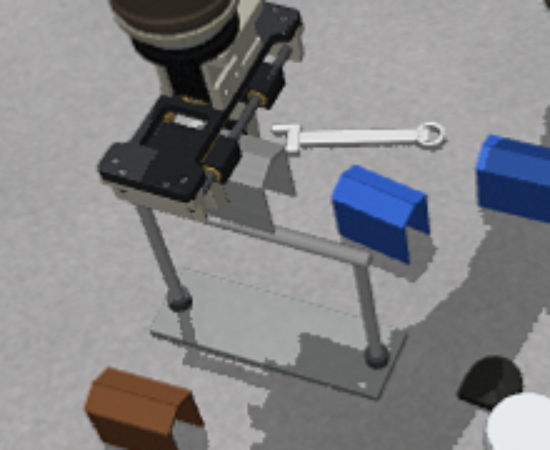

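The guard is upright in the grip above the bar, between the posts. I'm lowering it.

Request:
apply_moves([
  [20, 0.01, 0.02, -0.3, 0.02],
  [20, 0, 0, -0.4, 0],
  [20, 0, 0, -0.3, 0],
  [20, 0, 0, -0.25, 0],
  [20, 0, 0, -0.15, 0],
  [20, 0, 0, -0.05, 0],
  [20, 0, 0, 0, 0],
])

```text
clock: 5.45
position: [0.556, -0.2376, 0.1436]
ee_rot: [2.304, 2.135, 0.0]
force: [-0.2, 0.3, -1.5]
width: 0.476
gripper_force: 25.0
```

Request:
apply_moves([
  [20, 0, 0, -0.04, 0],
  [20, 0, 0, -0.04, 0],
  [20, 0, 0, 0, 0],
])

```text
clock: 5.82
position: [0.5558, -0.2376, 0.1386]
ee_rot: [2.304, 2.135, 0.0]
force: [-0.6, -0.5, -1.4]
width: 0.477
gripper_force: 25.0
```

Request:
apply_moves([
  [20, 0, 0, -0.03, 0],
  [20, 0, 0, 0, 0],
])

```text
clock: 6.08
position: [0.5562, -0.2377, 0.1382]
ee_rot: [2.303, 2.134, 0.001]
force: [-3.2, 1.1, 10.0]
width: 0.476
gripper_force: 25.0
```

Request:
apply_moves([
  [20, 0, 0, 0.02, 0],
  [75, 0, 0, 0, 0],
  [75, 0, 0, 0, 0],
  [75, 0, 0, 0, 0],
  [75, 0, 0, 0, 0],
  [75, 0, 0, 0.3, 0],
  [75, 0, 0, 0.6, 0],
  [75, 0, 0, 0.8, 0],
  [75, 0, 0, 0.5, 0],
  [75, 0, 0, 0, 0],
])

```text
clock: 7.32
position: [0.5574, -0.2376, 0.2741]
ee_rot: [2.3, 2.132, 0.005]
force: [0.4, 0.1, -0.4]
width: 0.752
gripper_force: 0.0
```

```bash
python3 - <<'E'
from h import *
st()
p,d=shot("scene");P=allxyz("scene",d)
q=P[90:270,80:300].reshape(-1,3);q=q[(np.abs(q[:,1]+.239)<.06)&(np.abs(q[:,0]-.556)<.06)&(q[:,2]>.08)]
print(len(q),q.min(0).round(3),q.max(0).round(3))
r=q[(q[:,2]>.175)&(q[:,2]<.2)];print(len(r),r.min(0).round(3),r.max(0).round(3))
cv2.imwrite("pics/c3.png",cv2.resize(p[90:270,80:300],None,fx=2.5,fy=2.5)[...,::-1])
E
```

```text
t 7.33 pos [ 0.5574 -0.2376  0.2741] ytool deg -4.4 tilt [ 0.006 -0.002 -1.   ] F [ 0.4  0.1 -0.4] w 0.752 gf 0.0
3749 [ 0.496 -0.299  0.112] [ 0.615 -0.179  0.458]
635 [ 0.534 -0.299  0.175] [ 0.582 -0.179  0.186]
```

View pics/c3.png

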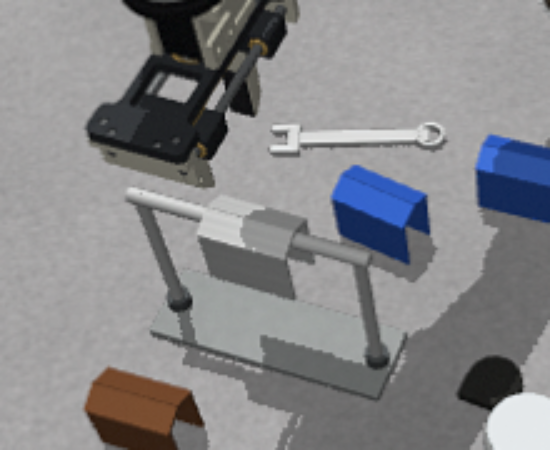

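The guard hangs astride the bar, with its roof at about (250,225) in the crop. Next I shut the fingers and move to the drive, behind the lug.

Request:
apply_moves([
  [0, -0.08, 0.4, 0, 0],
  [0, -0.15, 0.7, 0, 0.02],
  [0, -0.16, 0.76, 0, 0.02],
  [0, -0.16, 0.76, 0, 0.02],
  [0, -0.16, 0.76, 0, 0.02],
  [0, -0.16, 0.76, 0, 0.02],
  [0, -0.16, 0.76, 0, 0.02],
  [0, -0.16, 0.76, 0, 0.02],
  [0, -0.16, 0.7, 0, 0.01],
  [0, -0.15, 0.5, 0, 0],
  [0, -0.02, 0.28, 0, 0],
  [0, 0, 0, 0, 0],
])

```text
clock: 8.88
position: [0.4627, 0.1926, 0.2694]
ee_rot: [-2.218, -2.224, 0.002]
force: [-0.8, -1.3, -0.4]
width: 0.002
gripper_force: 0.0
```

Request:
apply_moves([
  [0, 0, 0, -0.7, 0],
  [0, 0, 0, -0.8, 0],
  [0, 0, 0, -0.8, 0],
  [0, 0, 0, -0.6, 0],
  [0, 0, 0, -0.4, 0],
  [0, 0, 0, -0.18, 0],
  [0, 0, 0, 0, 0],
])

```text
clock: 9.75
position: [0.4642, 0.1903, 0.0609]
ee_rot: [-2.223, -2.22, 0.002]
force: [-0.7, 1.0, 0.6]
width: 0.004
gripper_force: 0.0
```

Request:
apply_moves([
  [0, 0.13, -0.05, 0.05, 0],
  [0, 0.12, -0.05, 0, 0],
  [0, 0.13, -0.08, 0, 0],
  [0, 0.13, -0.08, 0, 0],
  [0, 0.13, -0.07, 0, 0],
  [0, 0.13, -0.07, 0, 0],
  [0, 0, 0, 0, 0],
])

```text
clock: 10.62
position: [0.5107, 0.1675, 0.0641]
ee_rot: [-2.221, -2.22, -0.0]
force: [-4.8, 4.0, 1.5]
width: 0.004
gripper_force: 2.6
```

Request:
apply_moves([
  [0, 0.12, -0.04, 0, 0],
  [0, 0.13, -0.03, 0, 0],
  [0, 0.12, -0.03, 0, 0],
  [0, 0.12, -0.03, 0, 0],
  [0, 0, 0, 0, 0],
  [0, 0, 0, 0, 0],
])

```text
clock: 11.38
position: [0.538, 0.1599, 0.0637]
ee_rot: [-2.219, -2.22, 0.004]
force: [-9.4, 4.6, 2.0]
width: 0.001
gripper_force: 4.5
```

```bash
python3 - <<'E'
from h import *
st();o=[]
for n in("scene","top"):
    p,d=shot(n);o.append(p)
    P=allxyz(n,d).reshape(-1,3);q=P[(P[:,2]>.085)&(P[:,2]<.112)&(P[:,0]>.49)&(P[:,0]<.63)&(P[:,1]>.11)&(P[:,1]<.2)]
    print(n,len(q),q.min(0).round(3) if len(q) else 0,q.max(0).round(3) if len(q) else 0,np.median(q,0).round(3))
a=cv2.resize(o[0][190:340,330:480],(400,400));b=cv2.resize(o[1][150:250,115:215],(400,400));cv2.imwrite("pics/c4.png",np.hstack([a,b])[...,::-1])
E
```

```text
t 11.38 pos [0.538  0.1599 0.0637] ytool deg 0.0 tilt [-0.004  0.    -1.   ] F [-9.4  4.6  2. ] w 0.001 gf 4.5
scene 38 [0.555 0.143 0.085] [0.628 0.174 0.112] [0.559 0.161 0.107]
top 0 0 0 [nan nan nan]
  return _methods._mean(a, axis=axis, dtype=dtype,
  ret = um.true_divide(
```

View pics/c4.png

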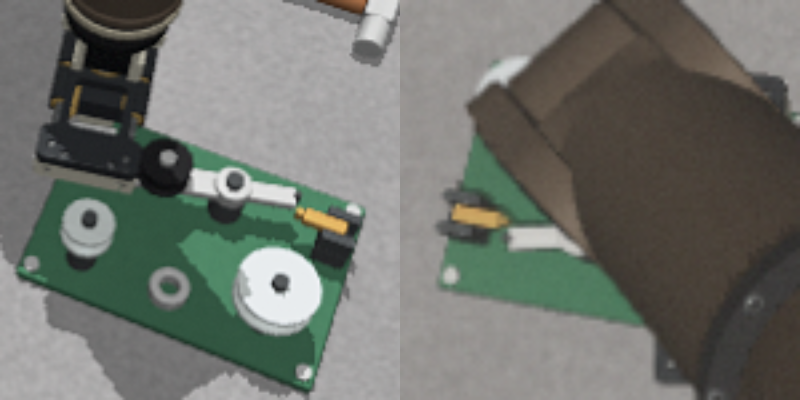

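```bash
python3 - <<'E'
from h import *
q0=plane("scene",[(396.9,238.7)],.08)[0];q1=plane("scene",[(393,249.2)],.08)[0];pv=plane("scene",[(418,258)],.08)[0]
for q in(q0,q1):
    v=q-pv;print(np.linalg.norm(v[:2]),np.arctan2(v[1],v[0]))
print(pv);st()
E
```

```text
0.059967269233391074 -2.2087253771497464
0.053208318131554785 -1.729351385204033
[0.56599885 0.27364373 0.08      ]
t 11.47 pos [0.5379 0.16   0.0638] ytool deg 0.0 tilt [-0.004  0.    -1.   ] F [-9.3  4.4  2.1] w 0.004 gf 4.5
```

The arm angle comes out at about 0.48–0.53 from the picture and the finger position. I'll add 3 mm for margin.

Request:
apply_moves([
  [0, 0.05, 0, 0, 0],
  [0, 0, 0, 0, 0],
  [0, 0, 0, 0, 0],
  [0, 0, 0, 0, 0],
])

```text
clock: 11.98
position: [0.5408, 0.16, 0.0637]
ee_rot: [-2.218, -2.22, 0.004]
force: [-9.5, 4.2, 1.8]
width: 0.006
gripper_force: 4.7
```

```bash
python3 - <<'E'
from h import *
p,d=shot("scene");P=allxyz("scene",d)[90:270,80:300].reshape(-1,3);q=P[(np.abs(P[:,1]+.239)<.06)&(np.abs(P[:,0]-.556)<.06)&(P[:,2]>.175)]
print("guard",len(q),q.min(0).round(3),q.max(0).round(3))
s=st()
if s["force"][0]<-5: print(arm.sign_off())
E
```

```text
guard 643 [ 0.535 -0.298  0.175] [ 0.583 -0.179  0.187]
t 12.03 pos [0.5408 0.16   0.0638] ytool deg 0.1 tilt [-0.004  0.    -1.   ] F [-8.4  4.7  1.9] w 0.006 gf 4.7
the job is handed in; nothing more can be done
None
```

The guard is hanging on the bar by itself, and I handed the job in at about 12 s with the fingers still holding the tensioner back at about 0.5 rad (my estimate; 0.42 needed) with roughly 9 N; the sign-off gave no verdict.

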